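# Load the drive tray and hold it shut for the screws

## Robot

A 7-joint arm with a two-finger parallel gripper is mounted at the origin on the work surface. World frame = base frame: x ahead of the robot, y to its left, z up, the work surface at z = 0. Lengths are in m, angles in rad, forces in N, time in s.
With the tool pointing down it reaches from about 0.425 to 0.95 m from the base axis. Payload 4.7 kg.
Tool frame: the origin (TCP) lies midway between the tips of the shut fingers; the grasp point (between the pads) lies 19 mm behind it; z points along the fingers, y is the line along which they close (so a half turn about z gives the same grasp; the last joint's range is limited). The gripper opens to 87 mm and grips with 3 to 60 N. Pads are 19 mm wide; open, the fingers measure 117 mm over their backs; the gripper's body (75 mm by 190 mm) begins 51 mm behind the grasp point.
Start: joints at [-1.222, 0.469, -0.049, 1.532, 0.024, 1.141, -0.082], TCP at [0.249, 0.627, 0.193] pointing down, gripper open.
Joint ranges: [-2.59, 2.59], [-0.33, 1.99], [-1.39, 1.29], [0.1, 2.45], [-1.04, 4.18], [0.21, 1.99], [-2.66, 2.66]. Speed limits (rad/s): [2.57, 2.57, 3.14, 3.14, 3.14, 3.14, 3.14].

## Interface

Orientations are given as a unit quaternion [x, y, z, w].
In Python, from cell import status, vision, ticket gives the robot as it stands.
- The arm moves only by the tool arm_command, never from a script. Its argument "plan" is one flat list of numbers, 7 for each row, row after row: the shift along the tool's x, y, z as a fraction of full scale, then the turn, a rotation vector about the tool's x, y, z as a fraction of full scale, then the closure, from 0 (fully open) to 1 (shut). In form: [x, y, z, wx, wy, wz, grip, x, y, z, wx, wy, wz, grip, ...]. A call has 1 to 8 rows; each row is the pose to reach, as a shift and turn from the pose commanded when the call began, along the tool's axes at that moment, turning the shorter way round; what a row does not reach only later rows make up. Full scale, the value 1, is 20 cm for a shift and pi rad for a turn. A row lasts 1/10 s, in which the tool goes at most 50 mm and 8.59 degrees, less where a joint would pass 70% of its speed; a pose out of reach is approached as far as the arm can. A call with a number of a shift or a turn outside -1 to 1 is refused whole. A call with a gripper value outside its range is refused whole. The fingers move at their own pace and stop on an object; "newtons" is the grip in N (left out, the last holds). Time passes only in rows, so rows that repeat a pose let the fingers close. It gives the time, the measured TCP pose, the force, the opening and the grip force at its end, in the units of the state.
- status.sense(): the state, without advancing time (a new reading comes with each control period).
- vision.camera(name): name is "scene" or "top" or "wrist"; returns the picture (480x640x3 uint8, blue, green, red); there is no depth.
- vision.camera_model(name): a dict with "intrinsics" (3x3 intrinsics, pixels), "position" and "rotation" of the camera in the world. Camera axes: x right, y up, looking along -z (the intrinsics and any distortion apply to the point x, -y, -z); pixel columns grow to the right and rows downward; lengths in m; the calibration is good to about 2 mm. A picture is of the moment at which its call begins: read the wrist's pose just before it. camera_model takes no time and is no camera call; for the wrist camera it gives the pose at the moment of the call.
- ticket.job_done(): hands the job in; it is judged then, once.
The state is a dict: "clock": time; "q": joint angles; "dq": joint speeds; "tau": joint torques, N m; "position": TCP position; "eef_rot": TCP orientation; "contact_force": force on the tool from outside, world axes, zero at the start; "wrist_torque": the same for the moment, N m; "grip_width": opening from 0.0 (shut) to 1.0 (fully open); "grasp_force": force on a finger pad.
Only numpy, scipy, OpenCV 4.12 (cv2) and the standard library are available. Lean on these libraries where they do the work, as an engineer would, in place of code of your own. Each camera call takes 0.05 s, during which the arm holds its last target. There are 200 camera calls.

## Task

Gently lay the long finned drive flat in the open tray of the small computer, its length along the tray, and slide the tray fully shut by pushing on the sprung bar on its front. Then act as a third hand while a colleague does up the two thumbscrews: keep pressing the bar steadily with the fingers, about half way into its travel (about 7 N), tray against its stop, for at least three seconds, and finish while still pressing. Never drive the bar to the end of its travel, and leave the other drive, the screwdriver and the tin where they are.

Things in the scene. Friction and masses are not known exactly. Their poses are not given: they have to be found in the camera images.
- computer: small grey sheet-metal computer, 210 deep (its x) x 180 wide (y) x 85 high, fixed. Origin: centre of its underside. Its front, the -x face 105 from the origin, faces roughly to the robot's right (-y); yaw varies. The tray slides out of it along -x; its front panel is 144 wide, 4 thick, 8 to 64 above the bench, with a thumbscrew (16 across, 9 proud) 60 to either side of its middle
- tray (a joint): opening of the drive tray in m: 0 = fully shut, against its stop; grows as it comes out along the computer's -x; at most 0.16. Starts 0.138 to 0.158 out, the whole well then clear of the computer. Slides with about 1.5 N of friction and stays where it is left
- tray_floor (a point): centre of the floor of the tray's well, upper side, 18 above the bench; moves with the tray; axes as the computer's. The well is 129 long (x) x 46 wide (y) inside, begins 8 behind the panel's front face, and has walls 3 to 4 thick rising only 8 above its floor. With the tray shut this point is 36.5 from the computer's origin, along -x. The opening in the computer is 44 high over the floor
- bar (a joint): how far the sprung bar on the tray's front is pressed in, m: 0 = free, 0.018 = end of travel. Spring 0.8 N per mm, no preload, so half way is 9 mm and about 7 N. Pushing the bar also slides the tray; the bar sinks about 2 mm while it slides
- bar_face (a point): middle of the outer face of the sprung bar, 36 above the bench; axes as the computer's (push towards +x). The bar is a plain grey plate, 70 wide (y), 26 high, 10 thick, on two pins, parallel to the tray's panel, its outer face 29 in front of it when free. With tray shut and bar free this point is 138 from the computer's origin, along -x
- drive: the long drive: bare aluminium block 119 long (x) x 34 wide (y) x 25 high (z), with fins along its top, 0.13 to 0.25 kg. Lies flat on the bench. Origin: centre of its underside. Either end may go first
- flat_drive: bystander: other drive, a flat aluminium plate 100 x 70 x 9.5 with a paper label; origin: centre of its underside
- screwdriver: bystander: screwdriver 180 long lying on the bench along its x; handle to -x
- tin: bystander: open steel tin, 70 across, 40 high; origin: centre of its underside
Mind the look-alikes: they are no part of the job. There is more than one size of the drive; the job needs the middle-sized.

How it is judged:
By the outcome, as a careful person would: the job done as asked, in the order asked, and still so for the second after the job is handed in, while the arm keeps its last pose, push and grip.
It also fails if it takes over 59 s, if anything falls off the work surface, if the arm or the gripper's body presses on something with over 40 N, if the wrist force passes 120 N, or if a joint passes its speed limit or range.

## Working session

There is one attempt and no reset: what is moved stays moved. The work goes in short steps, Python scripts to look and compute and a tool call to move; the robot and the scene stay as the last step left them, time stands still between calls to the robot, and variables do not carry over. Pictures are saved under pics/ and viewed, at most 10 in all, crops included, and the job is handed in when it is done.

Besides the shell and the picture viewer there is one more tool, called after "Emit:" as name(argument=value, ...) on one line, values as JSON. arm_command: Moves the arm, as the interface text tells. Shift numbers are shares of 20 cm and turn numbers shares of pi rad, none past 1 either way. Its arguments: {"type":"object","properties":{"plan":{"type":"array"},"newtons":{"type":"number"}},"required":["plan"]}

```bash
ls; mkdir -p pics
python3 - <<'E'
from cell import status, vision
import cv2
for n in ("scene","top"):
    cv2.imwrite(f"pics/{n}0.png",vision.camera(n)); m=vision.camera_model(n); print(n,m)
s=status.sense(); print(s)
E
```

```text
pics
scene {'intrinsics': array([[562.15080521,   0.        , 314.27684926],
       [  0.        , 562.15080521, 230.59491302],
       [  0.        ,   0.        ,   1.        ]]), 'position': array([1.15819542, 0.51706219, 1.12998071]), 'rotation': array([0.13533429, 0.30478562, 0.86761513, 0.36882835])}
top {'intrinsics': array([[442.10844579,   0.        , 321.48903616],
       [  0.        , 442.10844579, 240.47038658],
       [  0.        ,   0.        ,   1.        ]]), 'position': array([ 0.37045831, -0.08319406,  1.00689465]), 'rotation': array([-0.04822788,  0.04832601,  0.71479454, -0.69599385])}
{'clock': 0.1, 'q': array([-1.22195506,  0.46937487, -0.04861551,  1.53355326,  0.02409602,
        1.14100722, -0.08230977]), 'dq': array([-0.00057897, -0.00394278,  0.00201567, -0.00174573, -0.00084066,
        0.00055993,  0.00026871]), 'tau': array([ 5.90710806e-05, -5.09174287e+01, -8.16054479e-02, -2.36829346e+01,
       -6.15412183e-02,  3.44692846e-02,  7.89787146e-05]), 'position': array([0.24871492, 0.62687815, 0.19180397]), 'eef_rot': array([ 1.87732242e-01,  9.82219850e-01, -8.67207711e-04, -1.41403719e-04]), 'contact_force': array([ 0.47092561, -0.22740937,  0.09962097]), 'wrist_torque': array([-0.01235247, -0.02288973,  0.0072265 ]), 'grasp_force': 0.0, 'grip_width': 1.0003404667682922}
```

View pics/top0.png

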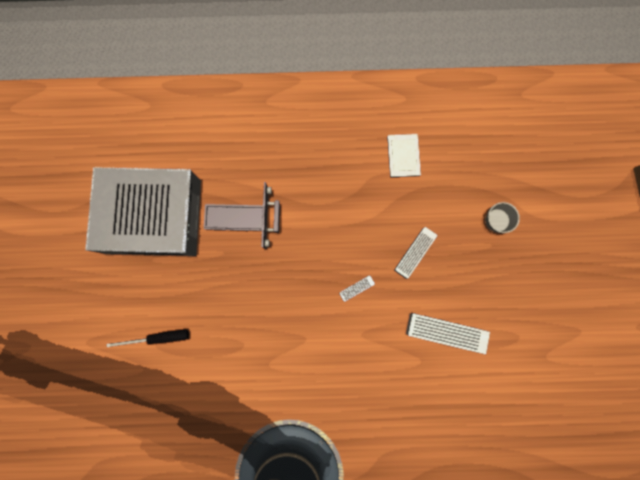

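View pics/scene0.png

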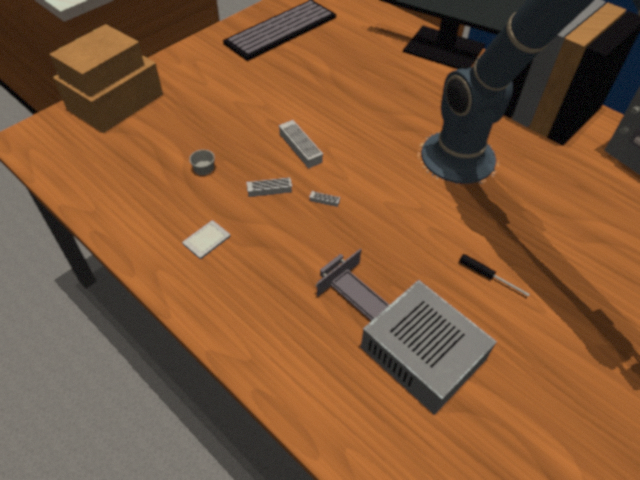

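```bash
cat > h.py <<'E'
import numpy as np, cv2
from scipy.spatial.transform import Rotation as R
from cell import status, vision
F=np.diag([1.,-1,-1])
def ray(m,uv,z):
    uv=np.atleast_2d(uv).astype(float); d=np.c_[uv,np.ones(len(uv))]@np.linalg.inv(m["intrinsics"]).T@F
    d=R.from_quat(m["rotation"]).apply(d); p=m["position"]
    return p+d*((z-p[2])/d[:,2])[:,None]
def proj(m,P):
    c=R.from_quat(m["rotation"]).inv().apply(np.atleast_2d(P)-m["position"])@F@m["intrinsics"].T
    return c[:,:2]/c[:,2:]
E
python3 - <<'E'
from h import *
m=vision.camera_model("top"); im=cv2.imread("pics/top0.png")
print(ray(m,[[321,240]],0))
sat=cv2.cvtColor(im,cv2.COLOR_BGR2HSV)[...,1]
mask=(sat<80).astype(np.uint8)
n,l,st,c=cv2.connectedComponentsWithStats(mask)
for i in range(1,n):
    if st[i,4]>60:
        pts=np.argwhere(l==i)[:,::-1].astype(np.float32); r=cv2.minAreaRect(pts)
        w=ray(m,cv2.boxPoints(r),.02); print(np.round(r[0],1),np.round(r[1],1),round(r[2],1),"world",w.mean(0).round(4),w[:,:2].round(3).tolist())
c=cv2.resize(im[155:265,80:300],None,fx=3.6,fy=3.6,interpolation=cv2.INTER_CUBIC); cv2.imwrite("pics/crop1.png",c)
E
```

```text
[[ 0.51002483 -0.08408472  0.        ]]
[319.5  39.5] [ 79. 639.] 90.0 world [ 0.9951 -0.0923  0.02  ] [[1.119, 0.683], [1.076, -0.873], [0.872, -0.847], [0.914, 0.668]]
[403.5 155. ] [42.  30.5] 85.9 world [ 0.7009 -0.2802  0.02  ] [[0.75, -0.244], [0.753, -0.315], [0.652, -0.316], [0.649, -0.246]]
[142.7 210.9] [112.1  85.5] 1.2 world [0.5863 0.3199 0.02  ] [[0.493, 0.445], [0.692, 0.45], [0.679, 0.191], [0.481, 0.193]]
[244.4 209. ] [76.8 60.1] 17.6 world [0.5839 0.0886 0.02  ] [[0.547, 0.192], [0.68, 0.152], [0.62, -0.016], [0.489, 0.027]]
[502.  217.5] [29. 32.] 90.0 world [ 0.5479 -0.4958  0.02  ] [[0.582, -0.462], [0.58, -0.535], [0.514, -0.529], [0.516, -0.457]]
[415.5 252.3] [16.2 53.4] 34.5 world [ 0.474  -0.2957  0.02  ] [[0.436, -0.245], [0.534, -0.318], [0.512, -0.347], [0.415, -0.273]]
[356.6 288. ] [10.5 36. ] 60.3 world [ 0.3976 -0.1603  0.02  ] [[0.389, -0.119], [0.427, -0.19], [0.406, -0.201], [0.369, -0.13]]
[447.9 333.1] [82.1 23.2] 13.6 world [ 0.2943 -0.356   0.02  ] [[0.293, -0.263], [0.342, -0.277], [0.295, -0.45], [0.247, -0.434]]
[147.1 339.4] [ 7.8 80.9] 81.9 world [0.2981 0.302  0.02  ] [[0.296, 0.391], [0.316, 0.216], [0.3, 0.213], [0.28, 0.388]]
[288.5 449.5] [ 59. 105.] 90.0 world [ 0.0622 -0.0035  0.02  ] [[0.124, 0.108], [0.118, -0.117], [0.0, -0.113], [0.006, 0.108]]
```

View pics/crop1.png

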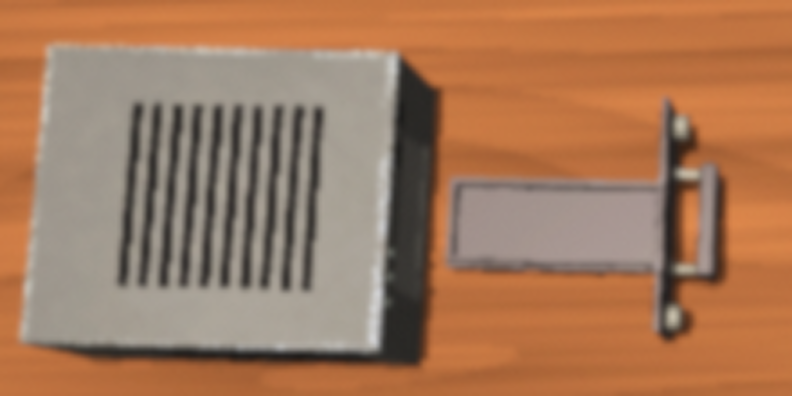

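```bash
cat > fit.py <<'E'
from h import *
from scipy.optimize import least_squares
m=vision.camera_model("top")
C=np.array([[50,46],[398,53],[380,352],[22,342],[450,180],[446,270],[667,98],[658,334],[719,167],[714,279]],float)
px=(C+.5)/3.6-.5+[80,155]
# computer coords; flag=moves with tray
P=np.array([[105,90,85,0],[-105,90,85,0],[-105,-90,85,0],[105,-90,85,0],[31.5,26.5,26,1],[31.5,-26.5,26,1],[-107,72,64,1],[-107,-72,64,1],[-138,35,49,1],[-138,-35,49,1]])/1000
def world(p):
    q=P[:,:3].copy(); f=P[:,3]>0; q[f,0]-=p[3]; q[:,:2]*=1
    sgn=p[4] if len(p)>4 else 1
    return R.from_euler("z",p[2]).apply(q)+[p[0],p[1],0]
best=None
for flip in (1,-1):
    Q=px.copy()
    if flip<0: Q=Q[[3,2,1,0,5,4,7,6,9,8]]
    r=least_squares(lambda p:(proj(m,world(p))-Q).ravel(),[.58,.3,1.57,.15],loss="soft_l1")
    if best is None or r.cost<best.cost: best=r
print(best.x.round(4),best.cost); print((best.fun.reshape(-1,2)).round(2).tolist())
E
python3 fit.py
python3 - <<'E'
from h import *
from scipy.optimize import minimize
m=vision.camera_model("top"); im=cv2.imread("pics/top0.png")
# drive: silhouette fit
s=cv2.cvtColor(im,cv2.COLOR_BGR2HSV)[...,1]; y0,x0=215,385
K=8; sub=cv2.resize(s[y0:y0+75,x0:x0+65].astype(np.float32),None,fx=K,fy=K,interpolation=cv2.INTER_LINEAR)
M=(sub<100).astype(np.uint8)
n,l,st,_=cv2.connectedComponentsWithStats(M); i=1+st[1:,4].argmax(); M=(l==i).astype(np.uint8)
B=np.array([[a*.0595,b*.017,c] for a in(-1,1) for b in(-1,1) for c in(0,.025)])
def f(p):
    W=R.from_euler("z",p[2]).apply(B)+[p[0],p[1],0]
    u=(proj(m,W)-[x0,y0]+.5)*K-.5; h=cv2.convexHull(u.astype(np.float32))
    z=np.zeros_like(M); cv2.fillConvexPoly(z,np.round(h*16).astype(np.int32),1,shift=4)
    return (z!=M).sum()/K/K
for a in (2.5,):
    r=minimize(f,[.474,-.296,a],method="Nelder-Mead",options=dict(initial_simplex=[[.474,-.296,a],[.484,-.296,a],[.474,-.286,a],[.474,-.296,a+.1]]))
    print(r.x,r.fun,M.sum()/K/K)
E
```

```text
[0.5742 0.3019 1.5178 0.156 ] 2.083915691506074
[[-0.47, 0.53], [-0.13, 0.36], [0.59, 0.32], [0.03, -0.18], [0.2, -1.85], [0.56, 0.08], [-0.36, 0.02], [0.07, 0.4], [-0.12, -0.26], [-0.25, -0.36]]
[ 0.47449905 -0.29672213  2.49810356] 13.65625 898.0
```

```bash
cat >> h.py <<'E'
def go(pos,ydeg=None,tilt=None):
    """shift/turn fractions from the current pose to a down-pointing pose whose y axis points along ydeg (mod 180)"""
    s=status.sense(); q=R.from_quat(s["eef_rot"]); p=s["position"]
    d=q.inv().apply(np.array(pos)-p)/.2
    y=q.apply([0,1,0]); cur=np.degrees(np.arctan2(y[1],y[0]))
    if ydeg is None: ydeg=cur
    b=None
    for a in (ydeg,ydeg+180):
        t=np.radians(a); Y=np.array([np.cos(t),np.sin(t),0]); Z=np.array([0,0,-1.]); X=np.cross(Y,Z)
        w=(q.inv()*R.from_matrix(np.c_[X,Y,Z])).as_rotvec()/np.pi
        if b is None or np.linalg.norm(w)<np.linalg.norm(b): b=w
    print("at",p.round(4),"y",round(cur,2),"F",s["contact_force"].round(2),"w",round(s["grip_width"],3),"g",round(s["grasp_force"],2),"t",round(s["clock"],2),"q",s["q"].round(2))
    print("shift",d.round(4),"turn",b.round(4),"mm",round(np.linalg.norm(d)*200,1),"deg",round(np.linalg.norm(b)*180,1))
    return d,b
E
python3 -c "
from h import *
go([.38,.45,.2],60); go([.52,.25,.2],53.1)"
```

```text
at [0.2487 0.6269 0.1918] y 68.36 F [ 0.47 -0.23  0.1 ] w 1.0 g 0.0 t 0.1 q [-1.22  0.47 -0.05  1.53  0.02  1.14 -0.08]
shift [-0.9363 -0.58   -0.0399] turn [-0.0006  0.0001  0.0464] mm 220.4 deg 8.4
at [0.2487 0.6269 0.1918] y 68.36 F [ 0.47 -0.23  0.1 ] w 1.0 g 0.0 t 0.1 q [-1.22  0.47 -0.05  1.53  0.02  1.14 -0.08]
shift [-1.9558 -1.2514 -0.0387] turn [-0.0006  0.0001  0.0848] mm 464.4 deg 15.3
```

Emit:
arm_command(plan=[-0.23,-0.14,-0.04,0,0,0.02,0,-0.47,-0.29,-0.04,0,0,0.046,0,-0.7,-0.43,-0.04,0,0,0.046,0,-0.93,-0.58,-0.04,0,0,0.046,0,-0.93,-0.58,-0.04,0,0,0.046,0])

```text
clock: 0.6
position: [0.3832, 0.4453, 0.2005]
eef_rot: [0.262, 0.965, -0.001, 0.001]
contact_force: [-0.5, 0.9, -0.4]
grip_width: 1.002
grasp_force: 0.0
```

```bash
python3 -c "
from h import *
go([.51,.28,.2],53.1)"
```

```text
at [0.3832 0.4453 0.2005] y 59.63 F [-0.51  0.89 -0.42] w 1.002 g 0.0 t 0.6 q [-0.96  0.32  0.04  1.74 -0.01  1.08  0.12]
shift [-0.9649 -0.3923  0.0061] turn [-0.0005  0.0009  0.0363] mm 208.3 deg 6.5
```

Emit:
arm_command(plan=[-0.24,-0.1,0,0,0,0.036,0,-0.48,-0.2,0,0,0,0.036,0,-0.72,-0.3,0,0,0,0.036,0,-0.96,-0.39,0,0,0,0.036,0,-0.96,-0.39,0,0,0,0.036,0])

```text
clock: 1.1
position: [0.511, 0.2799, 0.2007]
eef_rot: [0.318, 0.948, -0.001, 0.002]
contact_force: [-0.0, -1.0, -0.7]
grip_width: 1.0
grasp_force: 0.0
```

```bash
python3 -c "
from h import *
go([.52,.04,.2],53.1)"
```

```text
at [0.511  0.2799 0.2007] y 52.94 F [-0.03 -1.02 -0.71] w 1.0 g 0.0 t 1.1 q [-0.7   0.31  0.15  1.76 -0.05  1.08  0.4 ]
shift [-0.7588 -0.9299  0.0078] turn [-0.0005  0.0013 -0.0009] mm 240.1 deg 0.3
```

Emit:
arm_command(plan=[-0.15,-0.186,0,0,0,0,0,-0.3,-0.37,0,0,0,0,0,-0.45,-0.56,0,0,0,0,0,-0.6,-0.74,0,0,0,0,0,-0.76,-0.93,0,0,0,0,0,-0.76,-0.93,0,0,0,0,0])

```text
clock: 1.7
position: [0.5183, 0.0395, 0.2008]
eef_rot: [0.318, 0.948, -0.002, 0.001]
contact_force: [0.6, -0.1, 0.3]
grip_width: 0.999
grasp_force: 0.0
```

```bash
python3 -c "
from h import *
go([.5,-.17,.2],53.1)"
```

```text
at [0.5183 0.0395 0.2008] y 52.9 F [ 0.61 -0.12  0.33] w 0.999 g 0.0 t 1.7 q [-0.39  0.21  0.27  1.9  -0.06  1.04  0.83]
shift [-0.5588 -0.8906  0.0076] turn [-0.0008  0.0006 -0.0011] mm 210.3 deg 0.3
```

Emit:
arm_command(plan=[-0.11,-0.18,0,0,0,0,0,-0.22,-0.36,0,0,0,0,0,-0.33,-0.54,0,0,0,0,0,-0.44,-0.72,0,0,0,0,0,-0.56,-0.89,0,0,0,0,0,-0.56,-0.89,0,0,0,0,0])

```text
clock: 2.3
position: [0.5018, -0.1681, 0.2009]
eef_rot: [0.317, 0.948, -0.001, 0.0]
contact_force: [-0.8, 1.4, -0.3]
grip_width: 0.996
grasp_force: 0.0
```

```bash
python3 -c "
from h import *
go([.4745,-.2967,.15],53.1)"
```

```text
at [ 0.5018 -0.1681  0.2009] y 53.05 F [-0.83  1.41 -0.3 ] w 0.996 g 0.0 t 2.3 q [-0.09  0.23  0.4   1.89 -0.1   1.05  1.27]
shift [-0.277  -0.5953  0.2564] turn [-0.0008  0.0006 -0.0003] mm 141.0 deg 0.2
```

Emit:
arm_command(plan=[-0.07,-0.15,0.06,0,0,0,0,-0.14,-0.3,0.13,0,0,0,0,-0.21,-0.45,0.19,0,0,0,0,-0.277,-0.595,0.256,0,0,0,0,-0.277,-0.595,0.256,0,0,0,0,-0.277,-0.595,0.256,0,0,0,0])

```text
clock: 2.9
position: [0.477, -0.2897, 0.1489]
eef_rot: [0.313, 0.95, 0.0, -0.001]
contact_force: [-0.1, -0.2, -0.1]
grip_width: 1.0
grasp_force: 0.0
```

```bash
python3 -c "
from h import *
m=vision.camera_model('wrist'); im=vision.camera('wrist')
go([.4745,-.2967,.0115],53.1)
print(m)
B=np.array([[a*.0595,b*.017,.025] for a,b in((-1,-1),(-1,1),(1,1),(1,-1))])
W=R.from_euler('z',2.498).apply(B)+[.4745,-.2967,0]
u=proj(m,W);print(u.round(0).tolist())
cv2.polylines(im,[np.round(u).astype(int)],True,(0,0,255),1)
cv2.imwrite('pics/w1.png',im)"
```

```text
at [ 0.4777 -0.2889  0.1493] y 53.69 F [-0.06  0.98 -0.79] w 0.997 g 0.0 t 2.95 q [ 0.12  0.34  0.44  1.88 -0.17  0.96  1.58]
shift [-0.0107 -0.0415  0.6888] turn [ 0.0003 -0.0003  0.0033] mm 138.0 deg 0.6
{'intrinsics': array([[403.48387552,   0.        , 318.61804204],
       [  0.        , 403.48387552, 237.83752446],
       [  0.        ,   0.        ,   1.        ]]), 'position': array([ 0.42319137, -0.25027273,  0.3401317 ]), 'rotation': array([-0.10943211, -0.05587271,  0.4475163 ,  0.88579457])}
[[330.0, 295.0], [289.0, 295.0], [287.0, 149.0], [332.0, 149.0]]
```

View pics/w1.png

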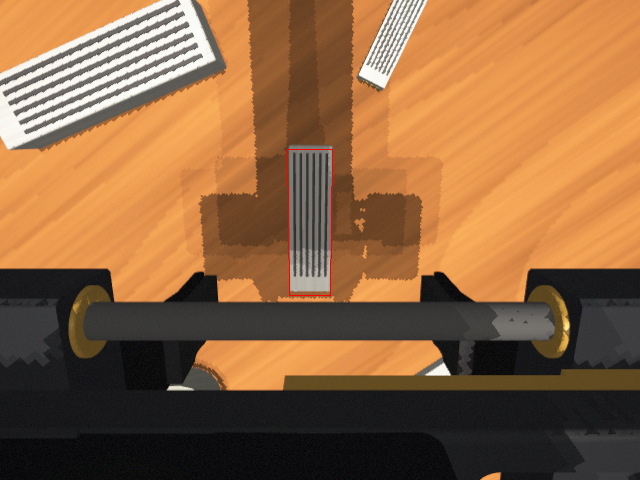

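Emit:
arm_command(plan=[-0.01,-0.04,0.1,0,0,0.003,0,-0.01,-0.04,0.25,0,0,0.003,0,-0.01,-0.04,0.4,0,0,0.003,0,-0.01,-0.04,0.5,0,0,0.003,0,-0.01,-0.04,0.5,0,0,0.003,0,-0.01,-0.04,0.5,0,0,0.003,0])

```text
clock: 3.55
position: [0.475, -0.2971, 0.0501]
eef_rot: [0.316, 0.949, 0.0, 0.0]
contact_force: [-0.3, -0.0, 0.3]
grip_width: 0.997
grasp_force: 0.0
```

```bash
python3 -c "
from h import *
go([.4745,-.2967,.0115],53.1)"
```

```text
at [ 0.475  -0.2971  0.0501] y 53.18 F [-0.31 -0.02  0.34] w 0.997 g 0.0 t 3.55 q [ 0.18  0.47  0.4   1.96 -0.26  0.76  1.65]
shift [ 0.003 -0.     0.193] turn [0.0002 0.0001 0.0005] mm 38.6 deg 0.1
```

Emit:
arm_command(plan=[0,0,0.1,0,0,0,0,0,0,0.19,0,0,0,0,0,0,0.19,0,0,0,0,0,0,0.19,0,0,0,0.4,0,0,0.19,0,0,0,0.6,0,0,0.19,0,0,0,0.8,0,0,0.19,0,0,0,0.8,0,0,0.19,0,0,0,0.8], newtons=25)

```text
clock: 4.35
position: [0.4741, -0.2984, 0.0119]
eef_rot: [0.317, 0.948, 0.0, 0.0]
contact_force: [1.0, -0.0, 0.6]
grip_width: 0.629
grasp_force: 0.0
```

Emit:
arm_command(plan=[0,0,0,0,0,0,0.9,0,0,0,0,0,0,1,0,0,0,0,0,0,1,0,0,0,0,0,0,1,0,0,-0.02,0,0,0,1,0,0,-0.1,0,0,0,1,0,0,-0.2,0,0,0,1,0,0,-0.2,0,0,0,1])

```text
clock: 5.15
position: [0.4755, -0.2996, 0.0539]
eef_rot: [0.317, 0.948, -0.0, 0.003]
contact_force: [0.2, 0.1, 0.6]
grip_width: 0.01
grasp_force: 0.0
```

```bash
python3 -c "
from h import *
go([.49,-.20,.12],20)"
```

```text
at [ 0.4755 -0.2996  0.0539] y 53.04 F [0.21 0.11 0.63] w 0.01 g 0.0 t 5.15 q [ 0.18  0.47  0.4   1.96 -0.26  0.76  1.65]
shift [ 0.2398  0.4416 -0.3311] turn [0.0007 0.0015 0.1836] mm 120.4 deg 33.0
```

Emit:
arm_command(plan=[0,0,-0.2,0,0,0,0,0,0,-0.4,0,0,0,0,0,0,-0.4,0,0,0,0,0,0,-0.4,0,0,0,0])

```text
clock: 5.55
position: [0.4741, -0.2983, 0.1319]
eef_rot: [0.317, 0.948, 0.0, 0.001]
contact_force: [-0.4, 0.0, -0.4]
grip_width: 0.287
grasp_force: 0.0
```

```bash
python3 -c "
from h import *
m=vision.camera_model('wrist'); im=vision.camera('wrist')
go([.4745,-.2967,.05],53.1)
B=np.array([[a*.0595,b*.017,.025] for a,b in((-1,-1),(-1,1),(1,1),(1,-1))])
W=R.from_euler('z',2.498).apply(B)+[.4745,-.2967,0]
u=proj(m,W);print(u.round(0).tolist())
cv2.polylines(im,[np.round(u).astype(int)],True,(0,0,255),1)
cv2.imwrite('pics/w2.png',im)"
```

```text
at [ 0.4733 -0.2978  0.1308] y 53.07 F [-0.34  0.12 -0.21] w 0.337 g 0.0 t 5.6 q [ 0.14  0.36  0.44  1.9  -0.19  0.92  1.6 ]
shift [-0.0019  0.0077  0.4039] turn [ 0.0001 -0.0004 -0.0002] mm 80.8 deg 0.1
[[342.0, 299.0], [299.0, 299.0], [297.0, 145.0], [344.0, 145.0]]
```

View pics/w2.png

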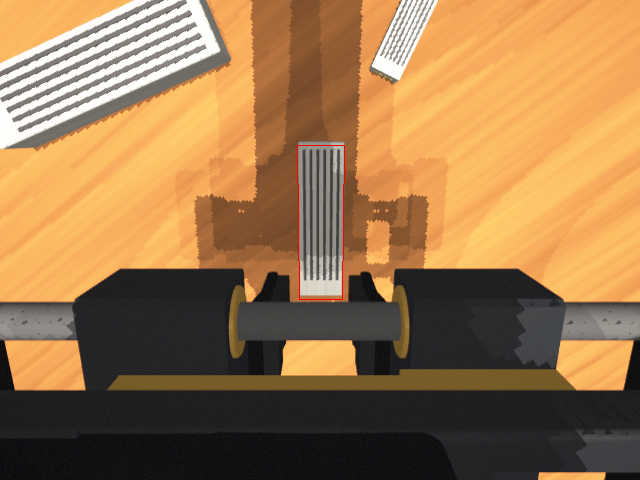

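Emit:
arm_command(plan=[0,0.007,0,0,0,0,0.3,0,0.007,0.15,0,0,0,0.3,0,0.007,0.35,0,0,0,0.3,0,0.007,0.5,0,0,0,0.3,0,0.007,0.6,0,0,0,0.3,0,0.007,0.6,0,0,0,0.3,0,0.007,0.6,0,0,0,1,0,0.007,0.6,0,0,0,1], newtons=25)

```text
clock: 6.4
position: [0.4753, -0.2977, 0.0123]
eef_rot: [0.317, 0.948, -0.0, 0.001]
contact_force: [0.1, 0.1, 0.9]
grip_width: 0.593
grasp_force: 0.0
```

Emit:
arm_command(plan=[0,0,0,0,0,0,1,0,0,0,0,0,0,1,0,0,0,0,0,0,1,0,0,0,0,0,0,1,0,0,0,0,0,0,1])

```text
clock: 6.9
position: [0.4747, -0.2972, 0.0117]
eef_rot: [0.317, 0.948, 0.0, 0.0]
contact_force: [-0.2, -0.3, 0.5]
grip_width: 0.151
grasp_force: 0.0
```

```bash
python3 -c "
from h import *
m=vision.camera_model('wrist'); im=vision.camera('wrist'); t=vision.camera('scene')
s=status.sense(); print(s['grip_width'],s['grasp_force'],s['position'],m['position'])
p=proj(m,[s['position']])[0]; print(p)
m2=vision.camera_model('scene'); p2=proj(m2,[s['position']])[0]; print(p2)
cv2.drawMarker(im,tuple(int(v) for v in p),(0,0,255))
x,y=int(p2[0]),int(p2[1])
c=cv2.resize(t[y-75:y+75,x-60:x+60],None,fx=3.2,fy=3.2,interpolation=cv2.INTER_CUBIC)
c=cv2.drawMarker(c,(192,240),(0,0,255))
cv2.imwrite('pics/w3.png',np.hstack([cv2.resize(im,(416,312)),c[:312*0+480][84:396]]))"
```

```text
0.06406022073808514 0.0 [ 0.47464802 -0.29714769  0.01153443] [ 0.42098788 -0.25700965  0.20279745]
[318.55018652 273.74739124]
[267.74079511 186.84317813]
```

View pics/w3.png

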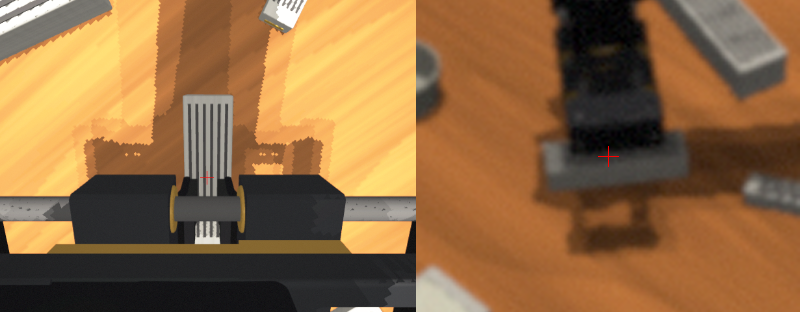

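Emit:
arm_command(plan=[0,0,0.005,0,0,0,1,0,0,0.01,0,0,0,1,0,0,0.015,0,0,0,1,0,0,0.015,0,0,0,1])

```text
clock: 7.4
position: [0.4745, -0.2971, 0.0083]
eef_rot: [0.317, 0.948, 0.0, -0.0]
contact_force: [-0.2, -0.2, -0.0]
grip_width: 0.003
grasp_force: 0.0
```

```bash
python3 -c "
from h import *
im=vision.camera('wrist'); t=vision.camera('scene'); tt=vision.camera('top')
mt=vision.camera_model('top'); s=status.sense(); print(s['position'],proj(mt,[s['position']]))
c=cv2.resize(t[135:225,220:320],None,fx=4,fy=4,interpolation=cv2.INTER_CUBIC)
d=cv2.resize(tt[205:305,360:460],(360,360),interpolation=cv2.INTER_CUBIC)
w=im[180:330,220:420]; w=cv2.resize(w,(320,240))
w2=np.zeros((360,1,3),np.uint8)
out=np.zeros((600,800,3),np.uint8); out[:360,:400]=c; out[:360,400:760]=d; out[360:600,:320]=w
cv2.imwrite('pics/c4.png',out)"
```

```text
[ 0.47465708 -0.29716088  0.00845017] [[415.21872829 252.42588279]]
```

View pics/c4.png

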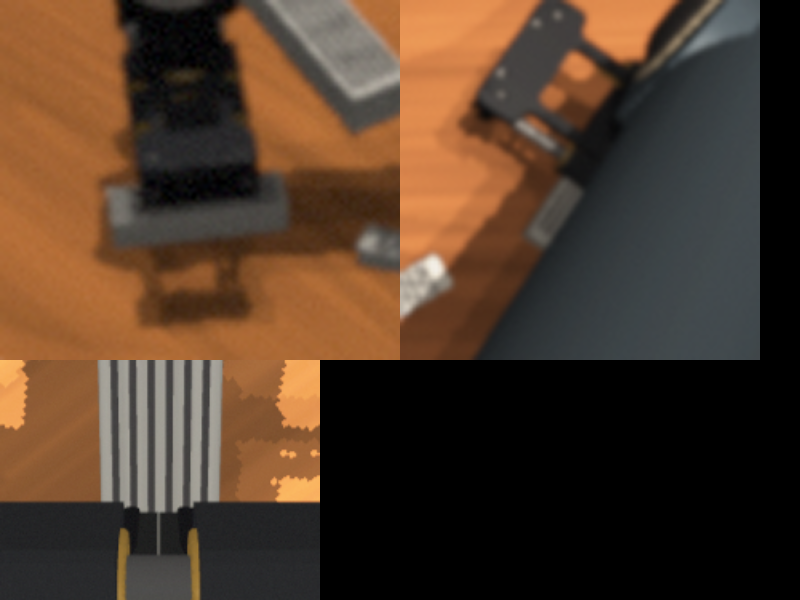

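Emit:
arm_command(plan=[0,0,0.005,0,0,0,1,0,0,0.01,0,0,0,1,0,0,0.015,0,0,0,1,0,0,0.02,0,0,0,1,0,0,0.02,0,0,0,1])

```text
clock: 8.05
position: [0.4745, -0.2971, 0.0043]
eef_rot: [0.317, 0.948, 0.0, -0.0]
contact_force: [-0.3, -0.2, -0.6]
grip_width: 0.001
grasp_force: 0.0
```

Emit:
arm_command(plan=[0,0,0.005,0,0,0,1,0,0,0.01,0,0,0,1,0,0,0.015,0,0,0,1,0,0,0.02,0,0,0,1,0,0,0.02,0,0,0,1])

```text
clock: 8.55
position: [0.4745, -0.2971, 0.0003]
eef_rot: [0.317, 0.948, 0.0, -0.0]
contact_force: [0.2, -0.1, -0.6]
grip_width: 0.005
grasp_force: 0.0
```

Emit:
arm_command(plan=[0,0,0.005,0,0,0,1,0,0,0.01,0,0,0,1,0,0,0.015,0,0,0,1,0,0,0.02,0,0,0,1,0,0,0.02,0,0,0,1])

```text
clock: 9.05
position: [0.4745, -0.2971, -0.0037]
eef_rot: [0.317, 0.948, 0.0, -0.0]
contact_force: [-0.3, 0.1, -0.1]
grip_width: 0.006
grasp_force: 0.0
```

Emit:
arm_command(plan=[0,0,0.005,0,0,0,1,0,0,0.01,0,0,0,1,0,0,0.015,0,0,0,1,0,0,0.02,0,0,0,1,0,0,0.02,0,0,0,1])

```text
clock: 9.55
position: [0.4748, -0.2972, -0.0045]
eef_rot: [0.317, 0.948, 0.001, 0.0]
contact_force: [-6.5, 4.7, 25.6]
grip_width: 0.003
grasp_force: 12.7
```

Emit:
arm_command(plan=[0,0,-0.03,0,0,0,1,0,0,-0.08,0,0,0,0.2,0,0,-0.08,0,0,0,0.2,0,0,-0.08,0,0,0,0.2,0,0,-0.08,0,0,0,0.2,0,0,-0.08,0,0,0,0.2,0,0,-0.08,0,0,0,0.2,0,0,-0.08,0,0,0,0.2])

```text
clock: 10.35
position: [0.4745, -0.2971, 0.0082]
eef_rot: [0.317, 0.948, 0.0, -0.0]
contact_force: [-0.5, -0.1, -0.1]
grip_width: 0.56
grasp_force: 0.0
```

Emit:
arm_command(plan=[0,0,0,0,0,0,0.2,0,0,0,0,0,0,0.2,0,0,0.04,0,0,0,0.2,0,0,0.08,0,0,0,0.2,0,0,0.11,0,0,0,0.2,0,0,0.13,0,0,0,0.2,0,0,0.13,0,0,0,0.2])

```text
clock: 11.05
position: [0.4741, -0.2969, -0.0184]
eef_rot: [0.317, 0.948, 0.0, -0.001]
contact_force: [-0.7, -0.2, -0.4]
grip_width: 0.799
grasp_force: 0.0
```

Emit:
arm_command(plan=[0,0,0,0,0,0,1,0,0,0,0,0,0,1,0,0,0,0,0,0,1,0,0,0,0,0,0,1,0,0,0,0,0,0,1,0,0,0,0,0,0,1,0,0,0,0,0,0,1,0,0,0,0,0,0,1], newtons=25)

```text
clock: 11.85
position: [0.4748, -0.2972, -0.0174]
eef_rot: [0.317, 0.948, 0.0, 0.0]
contact_force: [-0.4, 0.7, 1.9]
grip_width: 0.391
grasp_force: 25.0
```

```bash
python3 -c "
from h import *
go([.49,-.20,.1],10)"
```

```text
at [ 0.4748 -0.2972 -0.0174] y 53.05 F [-0.43  0.68  1.93] w 0.391 g 25.0 t 11.85 q [ 0.22  0.57  0.35  1.99 -0.32  0.63  1.71]
shift [ 0.2311  0.4342 -0.5868] turn [1.000e-04 0.000e+00 2.392e-01] mm 153.1 deg 43.1
```

Emit:
arm_command(plan=[0,0,-0.05,0,0,0,1,0,0,-0.15,0,0,0,1,0,0,-0.3,0,0,0,1,0,0,-0.45,0,0,0,1,0,0,-0.54,0,0,0,1,0,0,-0.54,0,0,0,1])

```text
clock: 12.45
position: [0.4763, -0.2984, 0.0934]
eef_rot: [0.317, 0.948, -0.0, 0.003]
contact_force: [0.7, -0.4, -2.4]
grip_width: 0.391
grasp_force: 25.0
```

```bash
python3 -c "
from h import *
go([.51,-.10,.09],25)"
```

```text
at [ 0.4763 -0.2984  0.0934] y 53.04 F [ 0.72 -0.39 -2.43] w 0.391 g 25.0 t 12.45 q [ 0.15  0.41  0.43  1.93 -0.23  0.84  1.63]
shift [0.4616 0.8939 0.0156] turn [0.0008 0.0017 0.1558] mm 201.2 deg 28.0
```

Grasped (−2.4 N weight). Carry.

Emit:
arm_command(plan=[0.06,0.12,0,0,0,0.02,1,0.14,0.27,0,0,0,0.055,1,0.22,0.42,0,0,0,0.09,1,0.3,0.57,0,0,0,0.12,1,0.38,0.74,0,0,0,0.156,1,0.46,0.89,0,0,0,0.156,1,0.46,0.89,0,0,0,0.156,1])

```text
clock: 13.15
position: [0.508, -0.0933, 0.0889]
eef_rot: [0.534, 0.846, 0.0, -0.002]
contact_force: [0.4, -0.1, -2.3]
grip_width: 0.384
grasp_force: 25.0
```

```bash
python3 -c "
from h import *
go([.564,.1097,.09],-3.04);go([.54,.0,.09],-3.04)"
```

```text
at [ 0.508  -0.0933  0.0889] y 25.49 F [ 0.35 -0.09 -2.31] w 0.384 g 25.0 t 13.15 q [-0.31  0.37  0.52  2.03 -0.25  0.81  0.8 ]
shift [ 0.7958  0.6897 -0.0032] turn [-0.0007 -0.0011  0.1585] mm 210.6 deg 28.5
at [ 0.508  -0.0933  0.0889] y 25.49 F [ 0.35 -0.09 -2.31] w 0.384 g 25.0 t 13.15 q [-0.31  0.37  0.52  2.03 -0.25  0.81  0.8 ]
shift [ 0.3523  0.3454 -0.0044] turn [-0.0007 -0.0011  0.1585] mm 98.7 deg 28.5
```

Emit:
arm_command(plan=[0.12,0.1,0,0,0,0.03,1,0.26,0.22,0,0,0,0.07,1,0.4,0.34,0,0,0,0.11,1,0.54,0.46,0,0,0,0.14,1,0.67,0.58,0,0,0,0.158,1,0.796,0.69,0,0,0,0.158,1,0.796,0.69,0,0,0,0.158,1,0.796,0.69,0,0,0,0.158,1])

```text
clock: 13.95
position: [0.5652, 0.1029, 0.0893]
eef_rot: [0.728, 0.686, -0.001, -0.0]
contact_force: [-0.1, -1.0, -1.8]
grip_width: 0.386
grasp_force: 25.0
```

```bash
python3 -c "
from h import *
m=vision.camera_model('wrist'); im=vision.camera('wrist')
go([.564,.1097,.0025],-3.04)
c=R.from_euler('z',1.5178); o=np.array([.5742,.3019,0])
def W(P): return c.apply(np.array(P)/1000.-[.156,0,0])+o
for P,col in (([[31.5,26.5,26],[-105,26.5,26],[-105,-26.5,26],[31.5,-26.5,26]],(0,0,255)),([[-109,72,64],[-109,-72,64],[-105,-72,64],[-105,72,64]],(0,255,0)),([[28,23,18],[-101,23,18],[-101,-23,18],[28,-23,18]],(255,0,255))):
    u=proj(m,W(P)); print(u.round(0).tolist()); cv2.polylines(im,[np.round(u).astype(int)],True,col,1)
cv2.imwrite('pics/w5.png',im)"
```

```text
at [0.5651 0.1016 0.0896] y -3.51 F [-0.06 -1.02 -2.07] w 0.388 g 25.0 t 14.0 q [-0.7   0.47  0.6   1.91 -0.34  0.87  0.01]
shift [ 0.0408 -0.0075  0.4356] turn [-0.0005  0.0005 -0.0026] mm 87.5 deg 0.5
[[272.0, 123.0], [279.0, 328.0], [356.0, 328.0], [360.0, 122.0]]
[[197.0, 364.0], [437.0, 363.0], [437.0, 357.0], [197.0, 358.0]]
[[280.0, 129.0], [285.0, 318.0], [350.0, 317.0], [353.0, 128.0]]
```

View pics/w5.png

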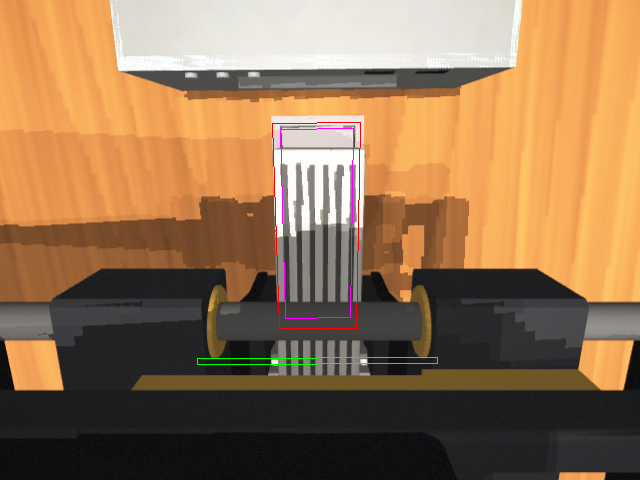

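```bash
python3 -c "
from h import *
m=vision.camera_model('wrist'); im=vision.camera('wrist'); cv2.imwrite('pics/w6raw.png',im)
s=status.sense(); print(s['position'],m['position'])
print('rows',[(r,im[r,290:345].mean(0).round().astype(int).tolist()) for r in range(110,154,2)])
print('cols',[(c,im[138:146,c].mean(0).round().astype(int).tolist()) for c in list(range(264,290,2))+list(range(348,374,2))])
print('front',[(c,im[66:69,c].mean().round()) for c in list(range(114,124))+list(range(512,524))], [(r,im[r,200:450].mean().round()) for r in range(60,74)])
"
```

```text
[0.56519489 0.10098678 0.08986476] [0.56948835 0.16865545 0.280655  ]
rows [(110, [98, 186, 252]), (112, [97, 185, 251]), (114, [226, 233, 245]), (116, [231, 234, 243]), (118, [233, 236, 244]), (120, [233, 236, 244]), (122, [223, 226, 235]), (124, [173, 176, 185]), (126, [228, 231, 240]), (128, [225, 228, 237]), (130, [217, 220, 230]), (132, [215, 218, 228]), (134, [213, 216, 227]), (136, [212, 215, 227]), (138, [212, 215, 226]), (140, [211, 215, 226]), (142, [211, 215, 226]), (144, [210, 214, 225]), (146, [210, 214, 225]), (148, [110, 116, 119]), (150, [231, 239, 242]), (152, [251, 254, 254])]
cols [(264, [85, 159, 238]), (266, [83, 158, 238]), (268, [83, 154, 237]), (270, [84, 158, 237]), (272, [200, 208, 226]), (274, [209, 213, 224]), (276, [209, 214, 225]), (278, [210, 214, 225]), (280, [106, 107, 115]), (282, [201, 204, 218]), (284, [211, 214, 225]), (286, [211, 215, 226]), (288, [212, 215, 225]), (348, [209, 212, 224]), (350, [210, 213, 224]), (352, [209, 212, 224]), (354, [105, 104, 113]), (356, [219, 222, 232]), (358, [219, 222, 232]), (360, [216, 219, 230]), (362, [223, 226,
[... 345 characters left out ...]
p.float64(218.0)), (123, np.float64(218.0)), (512, np.float64(175.0)), (513, np.float64(174.0)), (514, np.float64(175.0)), (515, np.float64(176.0)), (516, np.float64(177.0)), (517, np.float64(177.0)), (518, np.float64(176.0)), (519, np.float64(175.0)), (520, np.float64(174.0)), (521, np.float64(173.0)), (522, np.float64(172.0)), (523, np.float64(170.0))] [(60, np.float64(241.0)), (61, np.float64(241.0)), (62, np.float64(240.0)), (63, np.float64(240.0)), (64, np.float64(227.0)), (65, np.float64(183.0)), (66, np.float64(129.0)), (67, np.float64(83.0)), (68, np.float64(65.0)), (69, np.float64(69.0)), (70, np.float64(80.0)), (71, np.float64(87.0)), (72, np.float64(92.0)), (73, np.float64(97.0))]
```

```bash
python3 -c "
from h import *
m=vision.camera_model('wrist')
c=R.from_euler('z',1.5178); o=np.array([.5742,.3019,0])
f=lambda uv,z: (c.inv().apply(ray(m,uv,z)-o)*1000).round(1).tolist()
print('rim back (31.5-156=-124.5)',f([[318,113.5]],.026)); print('floor back -128',f([[318,124.5]],.018))
print('inner sides',f([[280.3,142],[354,142]],.018),'outer',f([[271.5,142],[363.5,142]],.026))
print('front top edge',f([[200,65.5],[450,65.5]],.085)); print('drive back end',f([[318,148.5]],.0894+.0174+.025))
g=f
import numpy as np
im=cv2.imread('pics/w6raw.png').astype(float).mean(2)
for r in (160,200): print(r,[(x,int(im[r-3:r+3,x].mean())) for x in list(range(266,286))+list(range(350,372))])
for x in (160,480): print(x,[(r,int(im[r,x-5:x+5].mean())) for r in range(60,76)])
s=status.sense(); p=s['position']; print('tcp in comp',f(proj(m,[p]),p[2]))
"
```

```text
rim back (31.5-156=-124.5) [[-121.3, -1.7, 26.0]]
floor back -128 [[-127.5, -1.6, 18.0]]
inner sides [[-138.0, 22.4, 18.0], [-138.4, -24.4, 18.0]] outer [[-137.8, 27.0, 26.0], [-138.3, -29.5, 26.0]]
front top edge [[-103.0, 51.3, 85.0], [-104.0, -61.7, 85.0]]
drive back end [[-138.6, -1.9, 131.8]]
160 [(266, 161), (267, 160), (268, 159), (269, 158), (270, 158), (271, 157), (272, 138), (273, 217), (274, 247), (275, 253), (276, 253), (277, 253), (278, 253), (279, 253), (280, 253), (281, 253), (282, 253), (283, 253), (284, 252), (285, 252), (350, 253), (351, 253), (352, 253), (353, 253), (354, 253), (355, 253), (356, 253), (357, 253), (358, 253), (359, 253), (360, 253), (361, 253), (362, 253), (363, 239), (364, 190), (365, 145), (366, 147), (367, 162), (368, 164), (369, 164), (370, 165), (371, 166)]
200 [(266, 82), (267, 82), (268, 84), (269, 82), (270, 84), (271, 83), (272, 82), (273, 86), (274, 224), (275, 248), (276, 252), (277, 253), (278, 253), (279, 253), (280, 253), (281, 252), (282, 184), (283, 131), (284, 126), (285, 126), (350, 147), (351, 125), (352, 125), (353, 125), (354, 125), (355, 159), (356, 252), (357, 253), (358, 253), (359, 252), (360, 252), (361, 252), (362, 243), (363, 214), (364, 105), (365, 74), (366, 73), (367, 73), (368, 73), (369, 72), (370, 73), (371, 73)]
160 [(60, 246), (61, 251), (62, 252), (63, 250), (64, 247), (65, 247), (66, 244), (67, 198), (68, 103), (69, 73), (70, 74), (71, 74), (72, 75), (73, 75), (74, 75), (75, 76)]
480 [(60, 253), (61, 247), (62, 231), (63, 190), (64, 114), (65, 73), (66, 74), (67, 74), (68, 74), (69, 74), (70, 74), (71, 75), (72, 74), (73, 75), (74, 82), (75, 104)]
tcp in comp [[-201.1, -1.7, 89.9]]
```

Emit:
arm_command(plan=[0.034,-0.003,0,0,0,0,1,0.034,-0.003,0,0,0,0,1,0.034,-0.003,0.1,0,0,0,1,0.034,-0.003,0.2,0,0,0,1,0.034,-0.003,0.28,0,0,0,1,0.034,-0.003,0.34,0,0,0,1,0.034,-0.003,0.34,0,0,0,1])

```text
clock: 14.75
position: [0.5645, 0.1094, 0.0209]
eef_rot: [0.728, 0.685, -0.001, -0.001]
contact_force: [-0.1, -0.9, -1.6]
grip_width: 0.387
grasp_force: 25.0
```

```bash
python3 -c "
from h import *
c=R.from_euler('z',1.5178); o=np.array([.5742,.3019,0])
s=status.sense(); print((c.inv().apply(s['position']-o)*1000).round(1), s['contact_force'])
go(s['position'])
m=vision.camera_model('wrist'); im=vision.camera('wrist').astype(float).mean(2)
f=lambda uv,z: (c.inv().apply(ray(m,uv,z)-o)*1000).round(1).tolist()
print([(r,int(im[r,300:335].mean())) for r in range(60,125,2)])
g=cv2.cvtColor(vision.camera('wrist'),cv2.COLOR_BGR2BGRA); cv2.imwrite('pics/w7.png',g)
"
```

```text
[-192.8   -0.5   20.9] [-0.08433589 -0.87764598 -1.63835799]
at [0.5645 0.1094 0.0209] y -3.48 F [-0.08 -0.88 -1.64] w 0.387 g 25.0 t 14.75 q [-0.66  0.56  0.53  1.95 -0.41  0.74  0.05]
shift [0. 0. 0.] turn [-0.001   0.0003  0.    ] mm 0.0 deg 0.2
[(60, 71), (62, 72), (64, 72), (66, 73), (68, 91), (70, 93), (72, 97), (74, 98), (76, 98), (78, 99), (80, 101), (82, 123), (84, 128), (86, 80), (88, 96), (90, 103), (92, 103), (94, 103), (96, 104), (98, 108), (100, 165), (102, 173), (104, 173), (106, 173), (108, 173), (110, 174), (112, 174), (114, 174), (116, 174), (118, 173), (120, 173), (122, 172), (124, 228)]
```

View pics/w7.png

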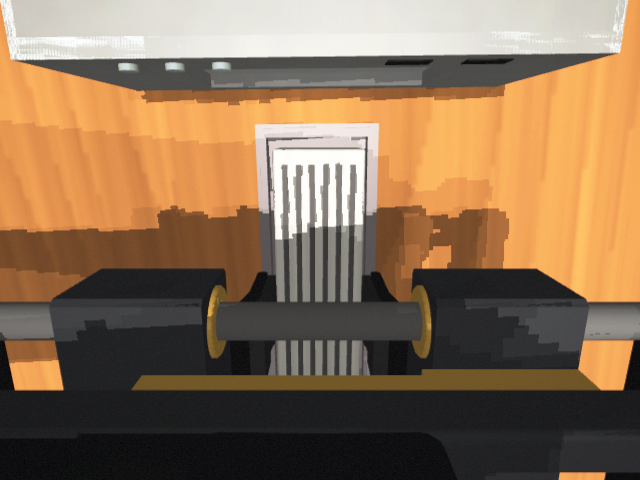

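```bash
python3 -c "
from h import *
c=R.from_euler('z',1.5178); o=np.array([.5742,.3019,0])
m=vision.camera_model('wrist'); im=cv2.imread('pics/w7.png').astype(float).mean(2)
f=lambda uv,z: (c.inv().apply(ray(m,uv,z)-o)*1000).round(1).tolist()
print([(r,int(im[r,290:350].mean())) for r in range(120,156)])
print('rim',f([[318,124]],.026),'seam',f([[318,138]],.018),'drive',f([[318,149.5]],.0633))
print('sides well',f([[268,150],[367,150]],.018),'drive sides',f([[273,155],[364,155]],.0633))
print([(x,int(im[200:206,x].mean())) for x in list(range(256,284))+list(range(355,380))])
"
```

```text
[(120, 179), (121, 179), (122, 176), (123, 199), (124, 231), (125, 236), (126, 234), (127, 231), (128, 235), (129, 237), (130, 237), (131, 236), (132, 234), (133, 233), (134, 231), (135, 226), (136, 215), (137, 175), (138, 168), (139, 201), (140, 214), (141, 216), (142, 216), (143, 216), (144, 215), (145, 215), (146, 215), (147, 160), (148, 115), (149, 195), (150, 238), (151, 251), (152, 253), (153, 253), (154, 253), (155, 253)]
rim [[-120.5, -2.2, 26.0]] seam [[-126.6, -2.2, 18.0]] drive [[-130.5, -2.2, 63.3]]
sides well [[-132.0, 21.6, 18.0], [-132.3, -25.4, 18.0]] drive sides [[-132.3, 14.3, 63.3], [-132.5, -19.0, 63.3]]
[(256, 156), (257, 155), (258, 178), (259, 197), (260, 199), (261, 199), (262, 199), (263, 200), (264, 200), (265, 200), (266, 200), (267, 200), (268, 147), (269, 78), (270, 102), (271, 193), (272, 201), (273, 177), (274, 186), (275, 246), (276, 252), (277, 253), (278, 253), (279, 253), (280, 253), (281, 252), (282, 227), (283, 141), (355, 245), (356, 252), (357, 253), (358, 253), (359, 252), (360, 252), (361, 252), (362, 218), (363, 196), (364, 133), (365, 78), (366, 132), (367, 192), (368, 197), (369, 198), (370, 197), (371, 197), (372, 198), (373, 197), (374, 196), (375, 196), (376, 186), (377, 152), (378, 144), (379, 145)]
```

Emit:
arm_command(plan=[-0.005,0,0.03,0,0,0,1,-0.005,0,0.06,0,0,0,1,-0.005,0,0.08,0,0,0,1,-0.005,0,0.09,0,0,0,1,-0.005,0,0.095,0,0,0,1,-0.005,0,0.095,0,0,0,1])

```text
clock: 15.45
position: [0.5657, 0.1088, 0.0034]
eef_rot: [0.728, 0.685, -0.0, -0.0]
contact_force: [0.0, -0.1, -1.9]
grip_width: 0.386
grasp_force: 25.0
```

Emit:
arm_command(plan=[0,-0.004,0.004,0,0,0,1,0,-0.004,0.008,0,0,0,1,0,-0.004,0.012,0,0,0,1,0,-0.004,0.012,0,0,0,1])

```text
clock: 15.85
position: [0.5649, 0.1089, 0.001]
eef_rot: [0.728, 0.685, -0.0, -0.0]
contact_force: [0.7, 0.5, -1.7]
grip_width: 0.386
grasp_force: 25.0
```

Emit:
arm_command(plan=[0,0,0.002,0,0,0,1,0,0,0.004,0,0,0,1,0,0,0.004,0,0,0,1])

```text
clock: 16.15
position: [0.565, 0.1089, 0.0006]
eef_rot: [0.728, 0.685, 0.0, -0.0]
contact_force: [-1.4, -0.5, 1.9]
grip_width: 0.388
grasp_force: 25.0
```

Emit:
arm_command(plan=[0,0,0,0,0,0,0.5,0,0,0,0,0,0,0.35,0,0,0,0,0,0,0.35,0,0,0,0,0,0,0.35,0,0,-0.05,0,0,0,0.35,0,0,-0.2,0,0,0,0.35,0,0,-0.4,0,0,0,0.35,0,0,-0.55,0,0,0,0.35])

```text
clock: 16.95
position: [0.5656, 0.1086, 0.113]
eef_rot: [0.728, 0.685, 0.001, 0.001]
contact_force: [0.4, 0.1, -0.2]
grip_width: 0.649
grasp_force: 0.0
```

```bash
python3 -c "
from h import *
o=np.array([.5742,.3019,0]); c=R.from_euler('z',1.5178)
m=vision.camera_model('wrist'); im=vision.camera('wrist'); cv2.imwrite('pics/w8.png',im); a=im.astype(float).mean(2)
f=lambda uv,z: (c.inv().apply(ray(m,uv,z)-o)*1000).round(1).tolist()
print([(r,int(a[r,290:350].mean())) for r in range(100,150)])
go([.565,.109,.15])
"
```

```text
[(100, 108), (101, 89), (102, 100), (103, 107), (104, 107), (105, 107), (106, 107), (107, 108), (108, 129), (109, 150), (110, 169), (111, 176), (112, 177), (113, 177), (114, 177), (115, 177), (116, 177), (117, 177), (118, 177), (119, 177), (120, 177), (121, 177), (122, 177), (123, 177), (124, 176), (125, 176), (126, 220), (127, 233), (128, 228), (129, 226), (130, 225), (131, 224), (132, 222), (133, 221), (134, 217), (135, 176), (136, 163), (137, 206), (138, 218), (139, 218), (140, 217), (141, 216), (142, 168), (143, 221), (144, 245), (145, 246), (146, 246), (147, 246), (148, 245), (149, 245)]
at [0.5689 0.1089 0.1175] y -3.52 F [ 1.45 -0.12  2.73] w 0.651 g 0.0 t 17.0 q [-0.73  0.43  0.62  1.88 -0.32  0.91 -0.02]
shift [-0.0002 -0.018  -0.1625] turn [ 0.003  -0.0012  0.    ] mm 32.7 deg 0.6
```

View pics/w8.png

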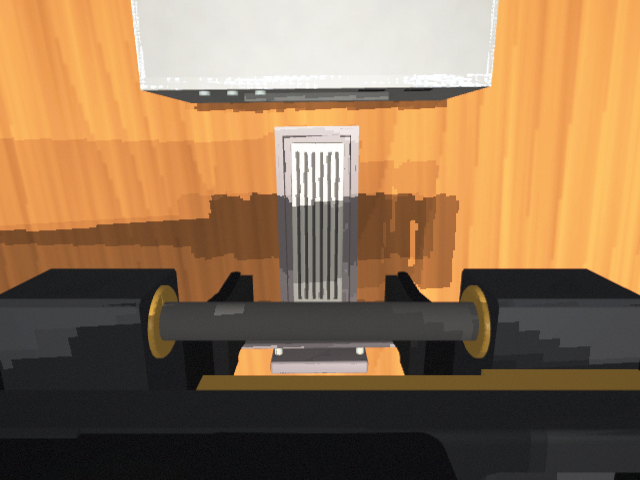

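```bash
python3 -c "
from h import *
go([.5592,-.0176,.12],-3.4)
"
```

```text
at [0.5689 0.1089 0.1175] y -3.52 F [ 1.45 -0.12  2.73] w 0.651 g 0.0 t 17.0 q [-0.73  0.43  0.62  1.88 -0.32  0.91 -0.02]
shift [-0.6344 -0.0095 -0.0149] turn [ 0.003  -0.0012 -0.0006] mm 126.9 deg 0.6
```

Emit:
arm_command(plan=[-0.1,-0.01,-0.02,0,0,0,1,-0.25,-0.01,-0.02,0,0.03,0,1,-0.4,-0.01,-0.02,0,0.07,0,1,-0.52,-0.01,-0.02,0,0.1,0,1,-0.635,-0.01,-0.02,0,0.14,0,1,-0.635,-0.01,-0.02,0,0.167,0,1,-0.635,-0.01,-0.02,0,0.167,0,1,-0.635,-0.01,-0.02,0,0.167,0,1])

```text
clock: 17.8
position: [0.5546, -0.0181, 0.1139]
eef_rot: [0.704, 0.662, 0.188, -0.178]
contact_force: [0.2, 0.7, -0.4]
grip_width: 0.036
grasp_force: 0.0
```

```bash
cat >> h.py <<'E'
C=R.from_euler('z',1.5178); O=np.array([.5742,.3019,0])
def tilted(cp,deg=30):
    "cp: comp-frame target of reported TCP (m). Tool z leans to comp +x"
    s=status.sense(); q=R.from_quat(s["eef_rot"]); p=s["position"]
    print("comp",(C.inv().apply(p-O)*1000).round(1),"F comp",C.inv().apply(s["contact_force"]).round(2),"t",round(s["clock"],2),"q",s["q"].round(2),"w",round(s["grip_width"],3))
    base=R.from_matrix(np.c_[[1,0,0],[0,-1,0],[0,0,-1.]])  # x->comp x, y->-comp y, z down
    T=C*base*R.from_euler("y",deg,degrees=True)
    print("z",q.apply([0,0,1]).round(3),"shift",(q.inv().apply(C.apply(cp)+O-p)/.2).round(4),"turn",((q.inv()*T).as_rotvec()/np.pi).round(4))
E
python3 -c "
from h import *
tilted([-.320,-.0019,.0045])
"
```

```text
comp [-320.6    2.6  113.9] F comp [ 0.68 -0.12 -0.44] t 17.8 q [-0.07  0.48  0.44  1.91 -0.79  1.12  0.76] w 0.036
z [ 0.029  0.499 -0.866] shift [-0.2707  0.0235  0.475 ] turn [ 0.0009 -0.0001 -0.0026]
```

Emit:
arm_command(plan=[-0.06,0.0235,0.1,0,0,0,1,-0.12,0.0235,0.21,0,0,0,1,-0.18,0.0235,0.31,0,0,0,1,-0.23,0.0235,0.4,0,0,0,1,-0.27,0.0235,0.475,0,0,0,1,-0.27,0.0235,0.475,0,0,0,1,-0.27,0.0235,0.475,0,0,0,1])

```text
clock: 18.5
position: [0.5603, -0.0161, 0.0055]
eef_rot: [0.703, 0.663, 0.189, -0.178]
contact_force: [0.6, -0.8, 0.5]
grip_width: 0.006
grasp_force: 0.0
```

```bash
python3 -c "
from h import *
tilted([-.310,-.0019,.0045])
i=vision.camera('top'); cv2.imwrite('pics/top9.png',i)
m=vision.camera_model('top')
s=status.sense(); q=R.from_quat(s['eef_rot']); tip=s['position']-.029*q.apply([0,0,1]); print('tip',(C.inv().apply(tip-O)*1000).round(1))
"
```

```text
comp [-318.3   -2.9    5.5] F comp [-0.75 -0.6   0.45] t 18.5 q [-0.01  0.64  0.37  1.95 -0.93  0.98  0.93] w 0.006
z [ 0.029  0.5   -0.865] shift [ 0.0334 -0.0054  0.0248] turn [ 0.0009 -0.0004 -0.0015]
tip [-333.4   -3.2   31. ]
```

Emit:
arm_command(plan=[0.0217,-0.002,0.0125,0,0,0,1,0.0433,-0.004,0.025,0,0,0,1,0.065,-0.004,0.0375,0,0,0,1,0.0866,-0.004,0.05,0,0,0,1,0.108,-0.004,0.0625,0,0,0,1,0.13,-0.004,0.075,0,0,0,1,0.1516,-0.004,0.0875,0,0,0,1,0.1732,-0.004,0.1,0,0,0,1])

```text
clock: 19.35
position: [0.5616, 0.0223, 0.005]
eef_rot: [0.704, 0.662, 0.189, -0.177]
contact_force: [-0.6, -2.5, 1.0]
grip_width: -0.0
grasp_force: 0.9
```

```bash
python3 -c "
from h import *
tilted([-.240,-.0019,.0045])
"
```

```text
comp [-279.9   -2.2    5. ] F comp [-2.52  0.42  0.97] t 19.35 q [-0.06  0.63  0.34  1.98 -0.95  0.94  0.89] w -0.0
z [ 0.031  0.499 -0.866] shift [ 0.1715 -0.0033  0.1017] turn [ 0.0013  0.     -0.0022]
```

Emit:
arm_command(plan=[0.026,-0.001,0.015,0,0,0,1,0.052,-0.002,0.03,0,0,0,1,0.078,-0.003,0.045,0,0,0,1,0.104,-0.003,0.06,0,0,0,1,0.13,-0.003,0.075,0,0,0,1,0.156,-0.003,0.09,0,0,0,1,0.182,-0.004,0.105,0,0,0,1,0.208,-0.005,0.12,0,0,0,1])

```text
clock: 20.15
position: [0.5638, 0.0712, 0.0052]
eef_rot: [0.703, 0.662, 0.189, -0.178]
contact_force: [1.3, -2.0, 0.5]
grip_width: 0.003
grasp_force: 1.0
```

```bash
python3 -c "
from h import *
tilted([-.150,-.0019,.0045])
"
```

```text
comp [-231.    -1.8    5.2] F comp [-1.94 -1.44  0.55] t 20.15 q [-0.12  0.61  0.3   1.99 -0.98  0.88  0.84] w 0.003
z [ 0.031  0.5   -0.866] shift [ 0.3487 -0.0028  0.2057] turn [ 0.0014 -0.0003 -0.0021]
```

Emit:
arm_command(plan=[0.026,0,0.015,0,0,0,1,0.052,0,0.03,0,0,0,1,0.078,-0.001,0.045,0,0,0,1,0.104,-0.001,0.06,0,0,0,1,0.13,-0.002,0.075,0,0,0,1,0.156,-0.002,0.09,0,0,0,1,0.182,-0.003,0.105,0,0,0,1,0.208,-0.003,0.12,0,0,0,1])

```text
clock: 20.95
position: [0.5658, 0.1192, 0.0052]
eef_rot: [0.703, 0.662, 0.189, -0.178]
contact_force: [1.4, -2.3, 0.5]
grip_width: 0.002
grasp_force: 1.0
```

```bash
python3 -c "
from h import *
tilted([-.150,-.0019,.0045])
"
```

```text
comp [-182.9   -1.3    5.2] F comp [-2.25 -1.5   0.55] t 20.95 q [-0.17  0.6   0.25  2.   -0.99  0.83  0.77] w 0.002
z [ 0.03   0.5   -0.865] shift [0.1407 0.0016 0.0856] turn [ 0.0012 -0.0004 -0.0021]
```

Emit:
arm_command(plan=[0.0173,0,0.01,0,0,0,1,0.0346,0,0.02,0,0,0,1,0.052,0,0.03,0,0,0,1,0.0693,0,0.04,0,0,0,1,0.0866,0,0.05,0,0,0,1,0.104,0,0.06,0,0,0,1,0.121,0,0.07,0,0,0,1,0.121,0,0.07,0,0,0,1])

```text
clock: 21.75
position: [0.5673, 0.1477, 0.0053]
eef_rot: [0.703, 0.662, 0.189, -0.178]
contact_force: [0.7, -2.2, -0.0]
grip_width: 0.007
grasp_force: 0.5
```

```bash
python3 -c "
from h import *
tilted([-.125,-.0019,.0045])
"
```

```text
comp [-154.4   -1.2    5.3] F comp [-2.17 -0.85 -0.04] t 21.75 q [-0.2   0.6   0.22  2.   -1.    0.8   0.73] w 0.007
z [ 0.029  0.501 -0.865] shift [0.1251 0.0024 0.0771] turn [ 0.0009 -0.0006 -0.0018]
```

Now 2 mm rows, watching for the stop.

Emit:
arm_command(plan=[0.0087,0,0.005,0,0,0,1,0.0173,0,0.01,0,0,0,1,0.026,0,0.015,0,0,0,1,0.0346,0,0.02,0,0,0,1,0.0433,0,0.025,0,0,0,1,0.0433,0,0.025,0,0,0,1])

```text
clock: 22.35
position: [0.568, 0.1571, 0.0052]
eef_rot: [0.703, 0.662, 0.189, -0.178]
contact_force: [-1.1, -1.2, 0.9]
grip_width: 0.007
grasp_force: 0.6
```

Emit:
arm_command(plan=[0.0087,0,0.005,0,0,0,1,0.0173,0,0.01,0,0,0,1,0.0217,0,0.0125,0,0,0,1,0.0217,0,0.0125,0,0,0,1])

```text
clock: 22.75
position: [0.5683, 0.1619, 0.0052]
eef_rot: [0.703, 0.662, 0.189, -0.178]
contact_force: [-0.5, -1.9, 0.3]
grip_width: 0.007
grasp_force: 0.7
```

Emit:
arm_command(plan=[0.0087,0,0.005,0,0,0,1,0.0173,0,0.01,0,0,0,1,0.0217,0,0.0125,0,0,0,1,0.0217,0,0.0125,0,0,0,1])

```text
clock: 23.15
position: [0.5686, 0.167, 0.0052]
eef_rot: [0.703, 0.662, 0.189, -0.178]
contact_force: [-1.1, -1.4, -0.1]
grip_width: 0.003
grasp_force: 0.7
```

Emit:
arm_command(plan=[0.0087,0,0.005,0,0,0,1,0.013,0,0.0075,0,0,0,1,0.013,0,0.0075,0,0,0,1])

```text
clock: 23.45
position: [0.5689, 0.1699, 0.0053]
eef_rot: [0.703, 0.662, 0.189, -0.178]
contact_force: [-0.5, -1.0, -0.6]
grip_width: 0.006
grasp_force: 0.7
```

Emit:
arm_command(plan=[0.0087,0,0.005,0,0,0,1,0.013,0,0.0075,0,0,0,1,0.013,0,0.0075,0,0,0,1])

```text
clock: 23.75
position: [0.5691, 0.1729, 0.0053]
eef_rot: [0.703, 0.662, 0.189, -0.178]
contact_force: [-1.2, -1.0, -1.3]
grip_width: 0.004
grasp_force: 0.7
```

Emit:
arm_command(plan=[0.0087,0,0.005,0,0,0,1,0.013,0,0.0075,0,0,0,1,0.013,0,0.0075,0,0,0,1])

```text
clock: 24.05
position: [0.5693, 0.1753, 0.0052]
eef_rot: [0.703, 0.662, 0.189, -0.178]
contact_force: [-1.6, -2.2, 0.8]
grip_width: 0.006
grasp_force: 1.3
```

Emit:
arm_command(plan=[0.0043,0,0.0025,0,0,0,1,0.0087,0,0.005,0,0,0,1,0.0087,0,0.005,0,0,0,1])

```text
clock: 24.35
position: [0.5694, 0.1772, 0.0052]
eef_rot: [0.703, 0.662, 0.189, -0.178]
contact_force: [-1.8, -4.3, 0.7]
grip_width: 0.005
grasp_force: 2.0
```

```bash
python3 -c "
from h import *
tilted([-.122,-.0019,.0045])
"
```

```text
comp [-124.8   -1.8    5.2] F comp [-4.42  1.61  0.72] t 24.35 q [-0.23  0.6   0.19  2.   -1.01  0.77  0.69] w 0.005
z [ 0.03   0.5   -0.866] shift [0.0104 0.0004 0.0099] turn [ 0.0012 -0.0002 -0.0021]
```

Emit:
arm_command(plan=[0.0043,0,0.0025,0,0,0,1,0.0087,0,0.005,0,0,0,1,0.0108,0,0.0063,0,0,0,1,0.0108,0,0.0063,0,0,0,1])

```text
clock: 24.75
position: [0.5695, 0.1793, 0.0051]
eef_rot: [0.703, 0.662, 0.189, -0.177]
contact_force: [-2.4, -5.6, 2.5]
grip_width: 0.005
grasp_force: 2.8
```

Emit:
arm_command(plan=[0,0,0,0,0,0,1])

```text
clock: 24.85
position: [0.5695, 0.1792, 0.0051]
eef_rot: [0.704, 0.662, 0.189, -0.177]
contact_force: [-2.4, -6.4, 0.7]
grip_width: 0.006
grasp_force: 2.8
```

Emit:
arm_command(plan=[0,0,0,0,0,0,1])

```text
clock: 24.95
position: [0.5695, 0.1792, 0.0051]
eef_rot: [0.704, 0.662, 0.189, -0.177]
contact_force: [-1.7, -5.1, 2.0]
grip_width: 0.006
grasp_force: 2.8
```

Emit:
arm_command(plan=[0,0,0,0,0,0,1])

```text
clock: 25.05
position: [0.5695, 0.1792, 0.0051]
eef_rot: [0.704, 0.662, 0.189, -0.177]
contact_force: [-2.4, -5.4, 0.9]
grip_width: 0.005
grasp_force: 2.8
```

Emit:
arm_command(plan=[0,0,0,0,0,0,1])

```text
clock: 25.15
position: [0.5695, 0.1792, 0.0051]
eef_rot: [0.704, 0.662, 0.189, -0.177]
contact_force: [-2.5, -6.1, 2.2]
grip_width: 0.005
grasp_force: 2.8
```

Emit:
arm_command(plan=[0.0039,0,0.0023,0,0,0,1,0.0078,0,0.0045,0,0,0,1,0.0078,0,0.0045,0,0,0,1,0.0078,0,0.0045,0,0,0,1])

```text
clock: 25.55
position: [0.5696, 0.1805, 0.0051]
eef_rot: [0.704, 0.662, 0.188, -0.177]
contact_force: [-2.9, -6.2, 2.0]
grip_width: 0.008
grasp_force: 3.3
```

Emit:
arm_command(plan=[0,0,0,0,0,0,1])

```text
clock: 25.65
position: [0.5696, 0.1805, 0.0051]
eef_rot: [0.704, 0.662, 0.188, -0.177]
contact_force: [-2.5, -6.2, 2.4]
grip_width: 0.004
grasp_force: 3.3
```

Emit:
arm_command(plan=[0,0,0,0,0,0,1])

```text
clock: 25.75
position: [0.5696, 0.1805, 0.005]
eef_rot: [0.704, 0.662, 0.188, -0.177]
contact_force: [-3.2, -6.2, 2.2]
grip_width: 0.008
grasp_force: 3.3
```

Emit:
arm_command(plan=[0,0,0,0,0,0,1])

```text
clock: 25.85
position: [0.5696, 0.1805, 0.0051]
eef_rot: [0.704, 0.662, 0.188, -0.177]
contact_force: [-2.5, -6.5, 1.9]
grip_width: 0.004
grasp_force: 3.3
```

Emit:
arm_command(plan=[0,0,0,0,0,0,1])

```text
clock: 25.95
position: [0.5696, 0.1805, 0.0051]
eef_rot: [0.704, 0.662, 0.188, -0.177]
contact_force: [-3.6, -5.7, 1.9]
grip_width: 0.006
grasp_force: 3.3
```

Emit:
arm_command(plan=[0.0035,0,0.002,0,0,0,1,0.0035,0,0.002,0,0,0,1,0.0035,0,0.002,0,0,0,1,0.0035,0,0.002,0,0,0,1,0.0035,0,0.002,0,0,0,1,0.0035,0,0.002,0,0,0,1,0.0035,0,0.002,0,0,0,1,0.0035,0,0.002,0,0,0,1])

```text
clock: 26.75
position: [0.5696, 0.1811, 0.005]
eef_rot: [0.704, 0.662, 0.188, -0.177]
contact_force: [-3.5, -7.6, 2.2]
grip_width: 0.002
grasp_force: 3.5
```

Emit:
arm_command(plan=[0,0,0,0,0,0,1,0,0,0,0,0,0,1,0,0,0,0,0,0,1,0,0,0,0,0,0,1,0,0,0,0,0,0,1,0,0,0,0,0,0,1,0,0,0,0,0,0,1,0,0,0,0,0,0,1])

```text
clock: 27.55
position: [0.5697, 0.1811, 0.0051]
eef_rot: [0.704, 0.662, 0.188, -0.177]
contact_force: [-4.0, -6.8, 2.2]
grip_width: 0.007
grasp_force: 3.5
```

```bash
python3 -c "
from h import *
tilted([-.122,-.0019,.0045])
F=[]
for i in range(6):
    im=vision.camera('top'); F.append(C.inv().apply(status.sense()['contact_force']))
print(np.mean(F,0).round(2)); cv2.imwrite('pics/top10.png',im)
m=vision.camera_model('top')
# the thumbscrew/panel area & bystanders: difference to the first picture
a=cv2.imread('pics/top0.png')
for n,(x,y) in dict(flat=(403,155),tin=(502,217),scr=(147,339)).items():
    print(n,cv2.absdiff(a[y-22:y+22,x-30:x+30],im[y-22:y+22,x-30:x+30]).mean().round(2))
P=np.array([[-109,72,64],[-109,-72,64],[-129,35,49],[-129,-35,49]])/1000
print(proj(m,C.apply(P)+O).round(1).tolist())
"
```

```text
comp [-120.8   -1.9    5.1] F comp [-7.02  3.63  2.22] t 27.55 q [-0.23  0.6   0.19  2.   -1.01  0.76  0.68] w 0.007
z [ 0.031  0.499 -0.866] shift [-0.0064  0.0002 -0.0004] turn [ 0.0014  0.0002 -0.0024]
[-6.7   2.87  2.57]
flat 21.64
tin 22.61
scr 60.88
[[190.5, 245.6], [194.9, 180.5], [202.7, 230.0], [204.7, 198.8]]
```

Emit:
arm_command(plan=[0,0,0,0,0,0,1,0,0,0,0,0,0,1,0,0,0,0,0,0,1,0,0,0,0,0,0,1,0,0,0,0,0,0,1,0,0,0,0,0,0,1,0,0,0,0,0,0,1,0,0,0,0,0,0,1])

```text
clock: 28.65
position: [0.5697, 0.1811, 0.0051]
eef_rot: [0.704, 0.662, 0.188, -0.177]
contact_force: [-3.2, -6.7, 2.4]
grip_width: 0.006
grasp_force: 3.5
```

Emit:
arm_command(plan=[0,0,0,0,0,0,1,0,0,0,0,0,0,1,0,0,0,0,0,0,1,0,0,0,0,0,0,1,0,0,0,0,0,0,1,0,0,0,0,0,0,1,0,0,0,0,0,0,1,0,0,0,0,0,0,1])

```text
clock: 29.45
position: [0.5696, 0.1811, 0.0051]
eef_rot: [0.704, 0.662, 0.188, -0.177]
contact_force: [-2.1, -7.2, 2.4]
grip_width: 0.006
grasp_force: 3.5
```

Emit:
arm_command(plan=[0,0,0,0,0,0,1,0,0,0,0,0,0,1,0,0,0,0,0,0,1,0,0,0,0,0,0,1,0,0,0,0,0,0,1,0,0,0,0,0,0,1,0,0,0,0,0,0,1,0,0,0,0,0,0,1])

```text
clock: 30.25
position: [0.5697, 0.1811, 0.0051]
eef_rot: [0.704, 0.662, 0.188, -0.177]
contact_force: [-3.9, -7.8, 2.5]
grip_width: 0.003
grasp_force: 3.5
```

Emit:
arm_command(plan=[0,0,0,0,0,0,1,0,0,0,0,0,0,1,0,0,0,0,0,0,1,0,0,0,0,0,0,1,0,0,0,0,0,0,1,0,0,0,0,0,0,1,0,0,0,0,0,0,1,0,0,0,0,0,0,1])

```text
clock: 31.05
position: [0.5696, 0.1811, 0.0051]
eef_rot: [0.704, 0.662, 0.188, -0.177]
contact_force: [-3.1, -6.6, 2.8]
grip_width: 0.004
grasp_force: 3.5
```

Emit:
arm_command(plan=[0,0,0,0,0,0,1,0,0,0,0,0,0,1,0,0,0,0,0,0,1,0,0,0,0,0,0,1])

```text
clock: 31.45
position: [0.5696, 0.1811, 0.0051]
eef_rot: [0.704, 0.662, 0.188, -0.177]
contact_force: [-3.2, -6.5, 3.0]
grip_width: 0.006
grasp_force: 3.5
```

```bash
python3 -c "
from h import *
tilted([-.122,-.0019,.0045])
from cell import ticket
print(ticket.job_done())"
```

```text
comp [-120.8   -1.8    5.1] F comp [-6.69  2.86  3.01] t 31.45 q [-0.23  0.6   0.19  2.   -1.01  0.76  0.68] w 0.006
z [ 0.031  0.499 -0.866] shift [-0.0064  0.0003 -0.0005] turn [ 0.0014  0.0002 -0.0023]
the job is handed in; nothing more can be done
None
```

The job is handed in at 31.5 s: the drive lies flat in the tray, the tray is pushed shut, and the fingers held the bar at about 7 N for over four seconds and were still pressing; I judged the stop from the force rise, pressed about 26 N on the drive's top while finding that the fingertips sat about 29 mm above the reported point, and did not confirm at the end that the other drive, screwdriver and tin were unmoved.

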